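Feel along the tappets of a cylinder head

TASK

Check the cylinder head on the bench for stuck tappets: with the fingertips, go along the row of six tappets from the end with the open chain shaft to the other end, pressing each lightly in turn so that it dips a few millimetres and springs back up. Press gently, then take the hand away. Pick nothing up, and leave the loose bearing cap and the other things standing around where they are.

Things in the scene. Friction and masses are not known exactly. Their poses are not given: they have to be found in the camera images.
- head: Bare aluminium cylinder head, fixed deck up on two timber bearers; x -145 to +186, y -80 to +80 mm. Origin on the bench under the middle of the tappet row; x along the row to the chain end, z up. Flat deck 120 mm above the bench; rails and pads 4 mm higher. Tappets in one row at y 0, x +107.5, +64.5, +21.5, -21.5, -64.5, -107.5 mm. Three round plug wells on the +y side.
- chain_end (a point): Middle of the head's chain end, at deck height: a deep open rectangular shaft, 40 mm along the row by 136 mm across, seen from above (155 mm from the middle of the row). The first tappet is the one next to it.
- pipe_end (a point): The other, solid end of the head: mouth of its round pipe stub, 38 mm across, sticking out 28 mm level from the end face, 75 mm above the bench. The sixth tappet is nearest to it.
- tappet1_top (a point): The first tappet counted from the chain end: highest point of its crown. A round steel button 30 mm across with a crowned top, 9 mm proud of the deck in the middle and 5.5 mm at its rim; neighbours are 43 mm apart, centre to centre. The point goes down with the tappet; its axes are the head's.
- tappet1 (a joint): The first tappet counted from the chain end: how far it is pressed down, in m: 0 fully up, 0.006 at its stop. It springs back by itself; it starts to move at about 1.5 to 2 N and reaches its stop at about 6 to 7 N. A dip of 1.5 mm or more counts.
- tappet2_top (a point): The second tappet counted from the chain end: highest point of its crown. A round steel button 30 mm across with a crowned top, 9 mm proud of the deck in the middle and 5.5 mm at its rim; neighbours are 43 mm apart, centre to centre. The point goes down with the tappet; its axes are the head's.
- tappet2 (a joint): The second tappet counted from the chain end: how far it is pressed down, in m: 0 fully up, 0.006 at its stop. It springs back by itself; it starts to move at about 1.5 to 2 N and reaches its stop at about 6 to 7 N. A dip of 1.5 mm or more counts.
- tappet3_top (a point): The third tappet counted from the chain end: highest point of its crown. A round steel button 30 mm across with a crowned top, 9 mm proud of the deck in the middle and 5.5 mm at its rim; neighbours are 43 mm apart, centre to centre. The point goes down with the tappet; its axes are the head's.
- tappet3 (a joint): The third tappet counted from the chain end: how far it is pressed down, in m: 0 fully up, 0.006 at its stop. It springs back by itself; it starts to move at about 1.5 to 2 N and reaches its stop at about 6 to 7 N. A dip of 1.5 mm or more counts.
- tappet4_top (a point): The fourth tappet counted from the chain end: highest point of its crown. A round steel button 30 mm across with a crowned top, 9 mm proud of the deck in the middle and 5.5 mm at its rim; neighbours are 43 mm apart, centre to centre. The point goes down with the tappet; its axes are the head's.
- tappet4 (a joint): The fourth tappet counted from the chain end: how far it is pressed down, in m: 0 fully up, 0.006 at its stop. It springs back by itself; it starts to move at about 1.5 to 2 N and reaches its stop at about 6 to 7 N. A dip of 1.5 mm or more counts.
- tappet5_top (a point): The fifth tappet counted from the chain end: highest point of its crown. A round steel button 30 mm across with a crowned top, 9 mm proud of the deck in the middle and 5.5 mm at its rim; neighbours are 43 mm apart, centre to centre. The point goes down with the tappet; its axes are the head's.
- tappet5 (a joint): The fifth tappet counted from the chain end: how far it is pressed down, in m: 0 fully up, 0.006 at its stop. It springs back by itself; it starts to move at about 1.5 to 2 N and reaches its stop at about 6 to 7 N. A dip of 1.5 mm or more counts.
- tappet6_top (a point): The sixth tappet counted from the chain end: highest point of its crown. A round steel button 30 mm across with a crowned top, 9 mm proud of the deck in the middle and 5.5 mm at its rim; neighbours are 43 mm apart, centre to centre. The point goes down with the tappet; its axes are the head's.
- tappet6 (a joint): The sixth tappet counted from the chain end: how far it is pressed down, in m: 0 fully up, 0.006 at its stop. It springs back by itself; it starts to move at about 1.5 to 2 N and reaches its stop at about 6 to 7 N. A dip of 1.5 mm or more counts.
- bearing_cap: Loose aluminium camshaft bearing cap, a small bridge 42 x 14 mm and 25 mm tall, standing on the deck beside the row, on the side away from the plug wells (centre 51 to 61 mm from the line of the tappets). Origin: centre of its underside. Leave it alone.
- socket: Loose deep steel socket, 27 mm across and 63 mm tall, standing on the bench on the plug-well side of the head. Origin: centre of its underside. Leave it alone.
- tin: Loose closed tin, 72 mm across and 85 mm tall, standing on the bench beside the head. Origin: centre of its underside. Leave it alone.
- spanner: Loose steel spanner lying on the bench beside the head, about 180 mm long and under 20 mm high. Origin: about the middle of its underside. Leave it alone.

How it is judged:
On the way, in this order (a step that is already met when the one before it is completed fails the run):
1. the first tappet from the chain end is dipped at least 1.5 mm by the fingertips (value of joint tappet1 above 0.0015 m and contact force between the fingers and head above 0.3 N), for 0.04 s.
2. the second tappet from the chain end is dipped at least 1.5 mm by the fingertips (value of joint tappet2 above 0.0015 m and contact force between the fingers and head above 0.3 N), for 0.04 s.
3. the third tappet from the chain end is dipped at least 1.5 mm by the fingertips (value of joint tappet3 above 0.0015 m and contact force between the fingers and head above 0.3 N), for 0.04 s.
4. the fourth tappet from the chain end is dipped at least 1.5 mm by the fingertips (value of joint tappet4 above 0.0015 m and contact force between the fingers and head above 0.3 N), for 0.04 s.
5. the fifth tappet from the chain end is dipped at least 1.5 mm by the fingertips (value of joint tappet5 above 0.0015 m and contact force between the fingers and head above 0.3 N), for 0.04 s.
6. the sixth tappet from the chain end is dipped at least 1.5 mm by the fingertips (value of joint tappet6 above 0.0015 m and contact force between the fingers and head above 0.3 N), for 0.04 s.
At the end, for the whole second after the job is handed in: All six tappets have been dipped at least 1.5 mm in order from the chain end and are fully up again (within 0.8 mm); the bearing cap, socket, tin and spanner are within 15 mm of where they started (value of joint each of tappet1, tappet2, tappet3, tappet4, tappet5, tappet6 below 0.0008 m and not (distance of bearing_cap from where it was at the start of the episode above 0.015 m) and not (distance of socket from where it was at the start of the episode above 0.015 m) and not (distance of tin from where it was at the start of the episode above 0.015 m) and not (distance of spanner from where it was at the start of the episode above 0.015 m)); the robot touches nothing.
It fails at once if the fingers or the arm press on the head or a tappet with more than 30 N (contact force between any of the fingers, the arm and head above 30 N).
It fails at once if a loose thing (bearing cap, socket, tin or spanner) is moved or lifted by more than 15 mm (distance of any of bearing_cap, socket, tin, spanner from where it was at the start of the episode above 0.015 m).
It also fails if it takes over 51 s, if anything falls off the work surface, if the arm or the gripper's body presses on something with over 40 N, if the wrist force passes 120 N, or if a joint passes its speed limit or range.

ROBOT

A 7-joint arm with a two-finger parallel gripper is mounted at the origin on the work surface. World frame = base frame: x ahead of the robot, y to its left, z up, the work surface at z = 0. Lengths are in m, angles in rad, forces in N, time in s.
With the tool pointing down it reaches from about 0.425 to 0.925 m from the base axis. Payload 6.8 kg.
Tool frame: the origin (TCP) lies on the centre line of the jaws, within the pads' length; the fingertips stand 17 mm ahead of it and the grasp point (between the pads) lies 2 mm behind it; z points along the fingers, x is the direction in which the jaws open and shut, and the axes are right-handed (so a half turn about z gives the same grasp; the last joint's range is limited). The gripper opens to 85 mm and grips with 20 to 120 N. Pads are 22 mm wide; open, the fingers measure 114 mm over their backs; the gripper's body (76 mm by 85 mm) begins 54 mm behind the grasp point. The pads swing forward as they close: fully open they stand 13 mm farther back than shut.
Start: joints at [-0.108, 0.477, 0.022, 1.555, -0.011, 1.109, -0.083], TCP at [0.675, 0, 0.216] pointing down, gripper open.
Joint ranges: [-2.96, 2.96], [-0.34, 2.1], [-1.41, 1.46], [0.24, 2.44], [-1.37, 4.51], [0.17, 1.92], [-2.96, 2.96]. Speed limits (rad/s): [2.39, 2.39, 3.14, 3.14, 3.14, 3.14, 3.14].

INTERFACE

Orientations are given as a rotation vector (axis times angle).
In Python, from bench import r gives the robot as it stands.
- The arm moves only by the tool arm_command, never from a script. Its argument "increments" is a list of rows, each a list of 3 entries, a list of its own where there are three numbers: the shift along the world's x, y, z in m, then the turn, a rotation vector about the world's x, y, z in rad, then the opening in per cent of the stroke, from 0 (shut) to 100 (fully open). A call has 1 to 10 rows; each row is the pose to reach, as a shift and turn from the pose commanded when the call began; what a row does not reach only later rows make up. A row lasts 1/10 s, in which the tool goes at most 50 mm and 8.59 degrees, less where a joint would pass 70% of its speed; a pose out of reach is approached as far as the arm can. A call with a gripper value outside its range is refused whole. The fingers move at their own pace and stop on an object; "newtons" is the grip in N (left out, the last holds). Time passes only in rows, so rows that repeat a pose let the fingers close. It gives the time, the measured TCP pose, the force and the opening at its end, in the units of the state.
- r.get_obs(): the state, without advancing time (a new reading comes with each control period).
- r.grab_frame(name): name is "scene" or "side" or "wrist"; returns the picture (480x640x3 uint8, blue, green, red); there is no depth.
- r.camera_model(name): a dict with "camera_matrix" (3x3 intrinsics, pixels), "D" ([k1, k2, p1, p2, k3] as OpenCV has them; the pictures are not rectified), "camera_from_world" (4x4, takes a point from world to camera coordinates). Camera axes: x right, y down, z forward; pixel columns grow to the right and rows downward; lengths in m; the calibration is good to about 2 mm. A picture is of the moment at which its call begins: read the wrist's pose just before it. camera_model takes no time and is no camera call; for the wrist camera it gives the pose at the moment of the call.
- r.hand_in(): hands the job in, once; it reports no verdict.
The state is a dict: "clock": time; "joints": joint angles; "qvel": joint speeds; "tau": joint torques, N m; "tcp_pos": TCP position; "orientation": TCP orientation; "contact_force": force on the tool from outside, world axes, zero at the start; "moment": the same for the moment, N m; "grip_width": finger opening in m.
Only numpy, scipy, OpenCV 4.12 (cv2) and the standard library are available. Lean on these libraries where they do the work, as an engineer would, in place of code of your own. Each camera call takes 0.05 s, during which the arm holds its last target. There are 200 camera calls.

## Working session

There is one attempt and no reset: what is moved stays moved. The work goes in short steps, Python scripts to look and compute and a tool call to move; the robot and the scene stay as the last step left them, time stands still between calls to the robot, and variables do not carry over. Pictures are saved under pics/ and viewed, about 8 in all and at most 12, crops included, and the job is handed in when it is done.

Besides the shell and the picture viewer there is one more tool, called after "Request:" as name(argument=value, ...) on one line, values as JSON. arm_command: Moves the arm, as the interface text tells. Its arguments: {"type":"object","properties":{"increments":{"type":"array","items":{"type":"array"}},"newtons":{"type":"number"}},"required":["increments"]}

```bash
mkdir -p pics; python3 - <<'E'
from bench import r
import cv2
o=r.get_obs();print(o)
for n in("scene","side"):
    cv2.imwrite(f"pics/{n}0.png",r.grab_frame(n)); print(n,r.camera_model(n))
E
```

```text
{'clock': 0.0, 'joints': array([-0.10807554,  0.47781281,  0.02230344,  1.55646663, -0.01151595,
        1.10926724, -0.08307951]), 'qvel': array([-9.62495567e-04, -1.81715907e-05, -6.60621468e-04,  6.46661656e-04,
       -1.00724237e-04,  8.84581132e-04,  1.09908116e-03]), 'tau': array([-5.45967814e-04, -5.96443820e+01,  1.60769675e+00, -2.81194621e+01,
        1.24063640e-02,  9.39900521e-03,  2.20753498e-05]), 'tcp_pos': array([ 6.74380237e-01, -5.83297291e-06,  2.15410086e-01]), 'orientation': array([ 3.14148594e+00,  6.69232188e-05, -2.86462116e-03]), 'contact_force': array([ 0.09802954, -0.31811517, -0.1789464 ]), 'moment': array([ 0.00059075,  0.01411814, -0.02122248]), 'grip_width': 0.08574198884511416}
scene {'camera_matrix': array([[542.2682767 ,   0.        , 322.97553257],
       [  0.        , 542.2682767 , 235.38691319],
       [  0.        ,   0.        ,   1.        ]]), 'D': array([-0.11554593,  0.        ,  0.        ,  0.        ,  0.        ]), 'camera_from_world': array([[ 0.21413979,  0.97675791, -0.00938761, -0.1225285 ],
       [ 0.73313784, -0.16706563, -0.65924046, -0.34439583],
       [-0.64548668,  0.1342872 , -0.75187359,  1.17339606],
       [ 0.        ,  0.        ,  0.        ,  1.        ]])}
side {'camera_matrix': array([[578.12430348,   0.        , 320.79250639],
       [  0.        , 578.12430348, 236.67245779],
       [  0.        ,   0.        ,   1.        ]]), 'D': array([-0.17688712,  0.        ,  0.        ,  0.        ,  0.        ]), 'camera_from_world': array([[-8.33281674e-01, -5.52848449e-01, -4.94403338e-04,
         4.77950575e-01],
       [-4.04474579e-01,  6.10254088e-01, -6.81168308e-01,
         2.78492002e-01],
       [ 3.76884554e-01, -5.67405094e-01, -7.32126691e-01,
         8.38080984e-01],
       [ 0.00000000e+00,  0.00000000e+00,  0.00000000e+00,
         1.00000000e+00]])}
```

View pics/scene0.png

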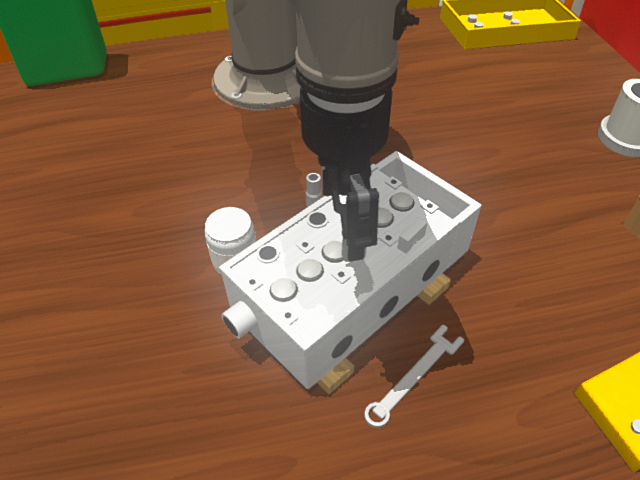

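View pics/side0.png

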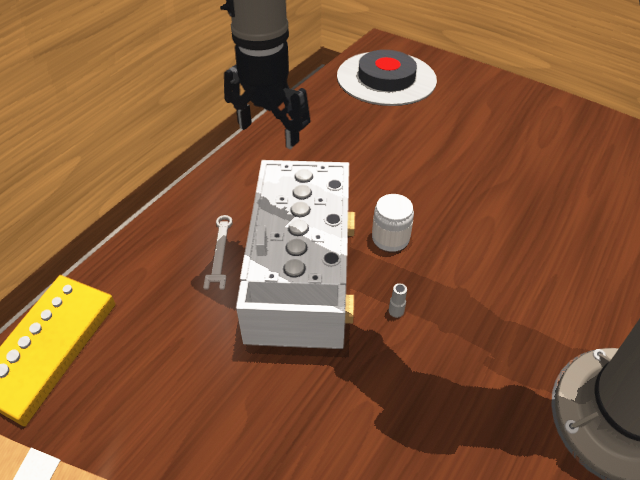

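The side view shows all six tappets, from T1 at (294,268), next to the chain shaft, to T6 at (304,175). In the scene view T1 is at (402,201), T2 (384,217), T4 (334,251), T5 (310,269) and T6 (284,289), with the finger hiding T3. The cap is at about (412,235) there.

```bash
cat > h.py <<'E'
import numpy as np, cv2
from bench import r
from scipy.optimize import least_squares
X=np.array([107.5,64.5,21.5,-21.5,-64.5,-107.5])/1000
def proj(n,P):
    m=r.camera_model(n);T=m["camera_from_world"]
    return cv2.projectPoints(np.asarray(P,float),cv2.Rodrigues(T[:3,:3])[0],T[:3,3],m["camera_matrix"],m["D"])[0][:,0]
def tops(p,z=.128):
    c,s=np.cos(p[2]),np.sin(p[2]); return np.c_[p[0]+c*X,p[1]+s*X,np.full(6,z)]
E
python3 - <<'E'
from h import *
side=np.array([[294,268],[296,247],[298,228],[300,209],[302,191],[304,175]])
sc=np.array([[402,201],[384,217],[334,251],[310,269],[284,289]]);ix=[0,1,3,4,5]
f=lambda p:np.r_[(proj("side",tops(p))-side).ravel(),(proj("scene",tops(p))[ix]-sc).ravel()]
s=min((least_squares(f,[.65,0,a]) for a in(-2,0,2,3.14)),key=lambda s:s.cost)
print(s.x,s.cost,f(s.x).round(1));print(tops(s.x).round(4))
E
```

```text
[0.59938959 0.02790818 2.10817277] 27.507029533994558 [-0.9 -2.2 -0.7 -2.  -0.6 -2.6 -0.6 -2.  -0.8 -1.3 -1.1 -1.6  1.3 -1.9
 -1.9 -2.2  1.8 -2.   0.6 -1.5 -0.  -1.9]
[[ 0.5444  0.1203  0.128 ]
 [ 0.5664  0.0833  0.128 ]
 [ 0.5884  0.0464  0.128 ]
 [ 0.6104  0.0094  0.128 ]
 [ 0.6324 -0.0275  0.128 ]
 [ 0.6544 -0.0644  0.128 ]]
```

Request:
arm_command(increments=[[[-0.04, 0.04, 0], [0, 0, 0], 0], [[-0.08, 0.08, 0], [0, 0, 0], 0], [[-0.13, 0.12, 0], [0, 0, 0], 0], [[-0.13, 0.12, 0], [0, 0, 0], 0], [[-0.13, 0.12, -0.02], [0, 0, 0], 0], [[-0.13, 0.12, -0.04], [0, 0, 0], 0], [[-0.13, 0.12, -0.05], [0, 0, 0], 0], [[-0.13, 0.12, -0.05], [0, 0, 0], 0], [[-0.13, 0.12, -0.05], [0, 0, 0], 0], [[-0.13, 0.12, -0.05], [0, 0, 0], 0]], newtons=20)

```text
clock: 1.1
tcp_pos: [0.5458, 0.12, 0.1672]
orientation: [-3.141, 0.001, -0.002]
contact_force: [0.3, -0.7, -0.3]
grip_width: 0.0
```

```bash
python3 - <<'E'
from h import *
o=r.get_obs();print(o["clock"],o["tcp_pos"],o["contact_force"],o["grip_width"])
p=o["tcp_pos"]; tip=p-[0,0,.017]
im=[]
for n in("side","scene"):
    g=r.grab_frame(n)
    t=tops([.59939,.02791,2.10817],.129)
    for q in proj(n,t): cv2.circle(g,tuple(int(v) for v in q.round()),1,(0,0,255),-1)
    q=proj(n,[tip])[0]; cv2.circle(g,tuple(int(v) for v in q.round()),1,(0,255,0),-1)
    c=proj(n,t).mean(0).astype(int); 
    im.append(cv2.resize(g[c[1]-95:c[1]+95,c[0]-95:c[0]+95],(400,400),interpolation=cv2.INTER_CUBIC))
cv2.imwrite("pics/t1.png",np.hstack(im))
E
```

```text
1.1 [0.54578933 0.1200013  0.16723932] [ 0.32184372 -0.74368181 -0.2793516 ] 2.323970883504505e-05
```

View pics/t1.png

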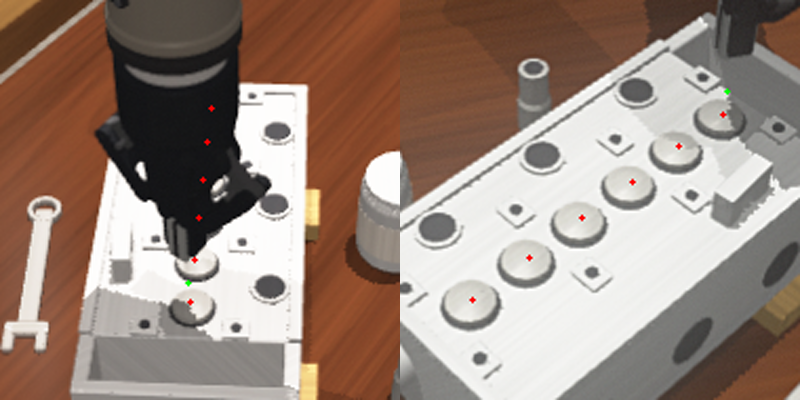

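The red predictions sit on the tappets in both views. The visible fingertip looks higher than the predicted tip (green), so I'm zooming in before I descend.

```bash
python3 - <<'E'
from h import *
p=r.get_obs()["tcp_pos"];im=[]
for n in("side","scene"):
    g=r.grab_frame(n)
    q=proj(n,[p,p-[0,0,.017]]); c=q[1].round().astype(int)
    print(n,q)
    w=40;a=c[0]-w;b=c[1]-w-15
    g=cv2.resize(g[b:b+2*w,a:a+2*w],(400,400),interpolation=cv2.INTER_CUBIC)
    g=(255*(g/255)**.5).astype(np.uint8)
    for k in q: cv2.circle(g,(int((k[0]-a)*5),int((k[1]-b)*5)),3,(0,255,0),-1)
    im.append(g)
cv2.imwrite("pics/t2.png",np.hstack(im))
E
```

```text
side [[291.53990975 248.29212548]
 [291.96929772 255.85263893]]
scene [[406.47867845 178.73246013]
 [405.16331221 188.06555967]]
```

View pics/t2.png

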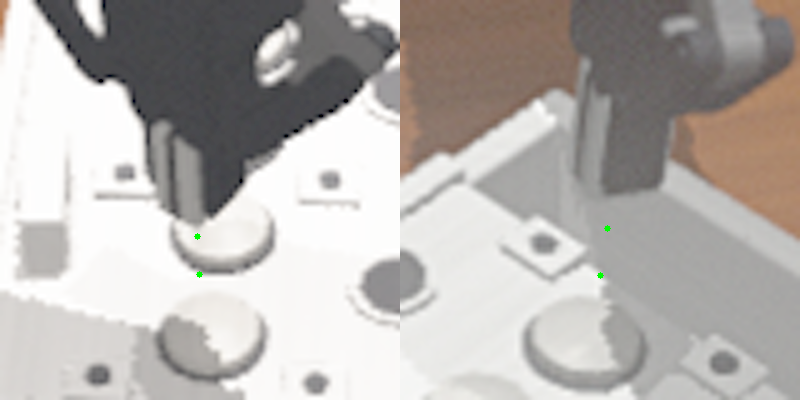

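```bash
python3 - <<'E'
from h import *
p=r.get_obs();print(p["clock"],p["tcp_pos"],p["orientation"],p["joints"])
f=lambda P:np.r_[proj("side",[P])[0]-[291.4,244.5],proj("scene",[P])[0]-[409,170]]
s=least_squares(f,p["tcp_pos"]);print(s.x,s.fun)
E
```

```text
1.3 [0.54537072 0.12003213 0.16694572] [-3.14128171e+00  2.68848247e-04 -1.38926499e-03] [-0.29833633  0.34104015 -0.03706437  1.88657463  0.01565363  0.91331609
 -0.3429942 ]
[0.54316197 0.12301438 0.17982139] [ 0.02887371 -0.01286925  0.02528844  0.01265043]
```

Request:
arm_command(increments=[[[-0.001, 0, -0.006], [0, 0, 0], 0], [[-0.001, 0, -0.012], [0, 0, 0], 0], [[-0.001, 0, -0.018], [0, 0, 0], 0], [[-0.001, 0, -0.018], [0, 0, 0], 0], [[-0.001, 0, -0.018], [0, 0, 0], 0]])

```text
clock: 1.8
tcp_pos: [0.5438, 0.12, 0.1481]
orientation: [3.141, 0.0, -0.001]
contact_force: [-0.5, -0.2, 0.4]
grip_width: 0.0002
```

```bash
python3 - <<'E'
from h import *
p=r.get_obs();print(p["clock"],p["contact_force"]);p=p["tcp_pos"];print(p);im=[]
for n in("side","scene"):
    g=r.grab_frame(n)
    q=proj(n,[p,p-[0,0,.017]]); c=q[1].round().astype(int)
    w=40;a=c[0]-w;b=c[1]-w-15; print(n,a,b)
    g=cv2.resize(g[b:b+2*w,a:a+2*w],(400,400),interpolation=cv2.INTER_CUBIC)
    g=(255*(g/255)**.5).astype(np.uint8)
    for k in q: cv2.circle(g,(int((k[0]-a)*5),int((k[1]-b)*5)),2,(0,255,0),-1)
    im.append(g)
cv2.imwrite("pics/t3.png",np.hstack(im))
E
```

```text
1.8 [-0.50759823 -0.20529621  0.39118318]
[0.5438357  0.11998663 0.14805741]
side 253 210
scene 363 142
```

View pics/t3.png

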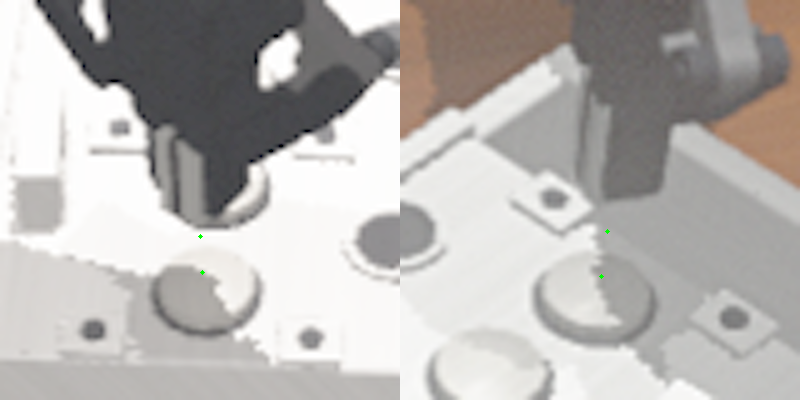

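Both views put the tip about 30 mm higher than the nominal offset, so I'll go down in small guarded steps.

Request:
arm_command(increments=[[[0, -0.002, -0.004], [0, 0, 0], 0], [[0, -0.002, -0.008], [0, 0, 0], 0], [[0, -0.002, -0.01], [0, 0, 0], 0], [[0, -0.002, -0.01], [0, 0, 0], 0], [[0, -0.002, -0.01], [0, 0, 0], 0]])

```text
clock: 2.4
tcp_pos: [0.544, 0.118, 0.1384]
orientation: [-3.142, -0.0, 0.0]
contact_force: [-1.1, -0.6, 0.0]
grip_width: 0.0001
```

Request:
arm_command(increments=[[[0, 0, -0.004], [0, 0, 0], 0], [[0, 0, -0.008], [0, 0, 0], 0], [[0, 0, -0.012], [0, 0, 0], 0], [[0, 0, -0.012], [0, 0, 0], 0], [[0, 0, -0.012], [0, 0, 0], 0]])

```text
clock: 2.9
tcp_pos: [0.5439, 0.118, 0.1262]
orientation: [3.141, 0.0, -0.001]
contact_force: [0.7, 0.1, 0.1]
grip_width: -0.0001
```

```bash
python3 - <<'E'
from h import *
p=r.get_obs();print(p["clock"],p["contact_force"]);p=p["tcp_pos"];print(p);im=[]
for n in("side","scene"):
    g=r.grab_frame(n)
    c=proj(n,[[.5444,.1203,.129]])[0].round().astype(int)
    w=40;a=c[0]-w;b=c[1]-w-15; print(n,a,b)
    g=cv2.resize(g[b:b+2*w,a:a+2*w],(400,400),interpolation=cv2.INTER_CUBIC)
    im.append((255*(g/255)**.5).astype(np.uint8))
cv2.imwrite("pics/t4.png",np.hstack(im))
E
```

```text
2.9 [0.71477572 0.10042503 0.05699609]
[0.54389121 0.11799797 0.12621233]
side 253 210
scene 363 144
```

View pics/t4.png

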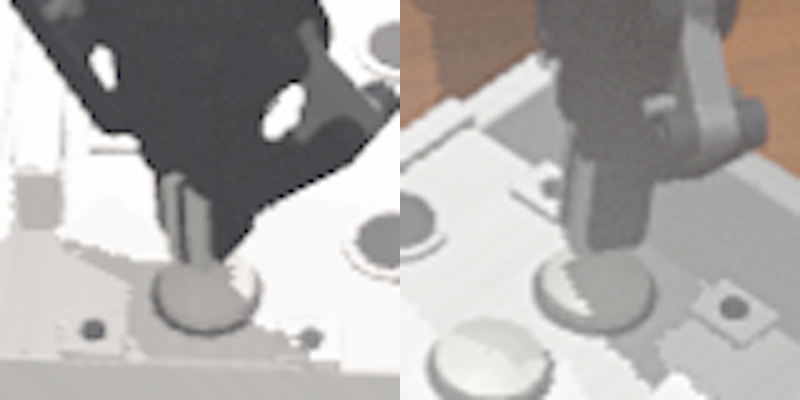

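Lateral alignment is good, and the tip is about 12 mm above the crown.

Request:
arm_command(increments=[[[0, 0, -0.004], [0, 0, 0], 0], [[0, 0, -0.008], [0, 0, 0], 0], [[0, 0, -0.008], [0, 0, 0], 0]])

```text
clock: 3.3
tcp_pos: [0.5435, 0.1179, 0.1177]
orientation: [3.141, 0.0, -0.002]
contact_force: [-0.2, 0.6, 1.2]
grip_width: -0.0
```

Request:
arm_command(increments=[[[0, 0, -0.003], [0, 0, 0], 0], [[0, 0, -0.003], [0, 0, 0], 0]])

```text
clock: 3.5
tcp_pos: [0.5438, 0.1179, 0.115]
orientation: [3.141, -0.0, -0.001]
contact_force: [0.6, 0.8, 0.2]
grip_width: 0.0001
```

Request:
arm_command(increments=[[[0, 0, -0.002], [0, 0, 0], 0], [[0, 0, -0.002], [0, 0, 0], 0]])

```text
clock: 3.7
tcp_pos: [0.5442, 0.118, 0.1134]
orientation: [-3.142, -0.0, -0.0]
contact_force: [0.2, -0.0, 2.1]
grip_width: -0.0001
```

Request:
arm_command(increments=[[[0, 0, -0.002], [0, 0, 0], 0], [[0, 0, -0.002], [0, 0, 0], 0]])

```text
clock: 3.9
tcp_pos: [0.5442, 0.1181, 0.1115]
orientation: [-3.141, 0.0, -0.001]
contact_force: [-1.0, 0.2, 3.5]
grip_width: 0.0
```

```bash
python3 - <<'E'
from h import *
F=[]
for i in range(4):
    r.grab_frame("wrist"); o=r.get_obs();F.append(o["contact_force"])
print(o["clock"],o["tcp_pos"],np.mean(F,0),np.std(F,0))
E
```

```text
4.1 [0.54418712 0.11807035 0.11158892] [-0.40489917 -0.28262205  3.70952413] [0.4935282  0.36027814 0.32099678]
```

Contact is confirmed at about 3.7 N, which means roughly a 2.5 mm dip. I'll press slightly deeper, then lift.

Request:
arm_command(increments=[[[0, 0, -0.0015], [0, 0, 0], 0], [[0, 0, -0.0015], [0, 0, 0], 0], [[0, 0, -0.0015], [0, 0, 0], 0]])

```text
clock: 4.4
tcp_pos: [0.5442, 0.118, 0.11]
orientation: [-3.141, 0.0, -0.001]
contact_force: [-0.0, -0.4, 5.6]
grip_width: 0.0
```

Request:
arm_command(increments=[[[0, 0, 0.008], [0, 0, 0], 0], [[0, 0, 0.018], [0, 0, 0], 0], [[0, 0, 0.018], [0, 0, 0], 0], [[0.022, -0.037, 0.018], [0, 0, 0], 0], [[0.022, -0.037, 0.018], [0, 0, 0], 0], [[0.022, -0.037, 0.008], [0, 0, 0], 0], [[0.022, -0.037, 0.003], [0, 0, 0], 0], [[0.022, -0.037, 0.0], [0, 0, 0], 0], [[0.022, -0.037, 0.0], [0, 0, 0], 0], [[0.022, -0.037, 0.0], [0, 0, 0], 0]])

```text
clock: 5.4
tcp_pos: [0.5654, 0.0814, 0.1099]
orientation: [3.142, 0.001, -0.002]
contact_force: [-2.5, -0.8, 4.2]
grip_width: -0.0003
```

```bash
python3 - <<'E'
from h import *
F=[]
im=[]
for n in("side","scene")*2:
    g=r.grab_frame(n); o=r.get_obs();F.append(o["contact_force"])
    c=proj(n,[[.5664,.0833,.129]])[0].round().astype(int)
    w=40;a=c[0]-w;b=c[1]-w
    g=cv2.resize(g[b:b+2*w,a:a+2*w],(400,400),interpolation=cv2.INTER_CUBIC)
    im.append((255*(g/255)**.5).astype(np.uint8))
cv2.imwrite("pics/t5.png",np.hstack(im[:2]))
print(o["clock"],o["tcp_pos"],np.mean(F,0),np.std(F,0))
E
```

```text
5.6 [0.56549277 0.08136506 0.10996894] [-2.40234798 -0.75243036  4.50124962] [0.40138384 0.46061954 0.67160501]
```

View pics/t5.png

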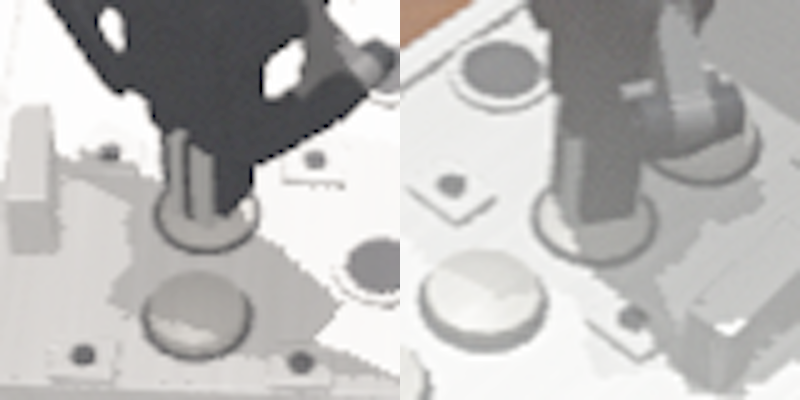

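T2 is visibly dipped at about 4.5 N, with the tip well inside the crown, and T1 is up again. Next is T3, then the rest with the same pattern.

Request:
arm_command(increments=[[[0, 0, 0.01], [0, 0, 0], 0], [[0, 0, 0.018], [0, 0, 0], 0], [[0.022, -0.037, 0.018], [0, 0, 0], 0], [[0.022, -0.037, 0.018], [0, 0, 0], 0], [[0.022, -0.037, 0.018], [0, 0, 0], 0], [[0.022, -0.037, 0.008], [0, 0, 0], 0], [[0.022, -0.037, 0.003], [0, 0, 0], 0], [[0.022, -0.037, 0.0], [0, 0, 0], 0], [[0.022, -0.037, 0.0], [0, 0, 0], 0], [[0.022, -0.037, 0.0], [0, 0, 0], 0]])

```text
clock: 6.6
tcp_pos: [0.5877, 0.045, 0.11]
orientation: [-3.141, -0.002, 0.001]
contact_force: [-3.2, 1.7, 5.2]
grip_width: -0.0002
```

Request:
arm_command(increments=[[[0, 0, 0.01], [0, 0, 0], 0], [[0, 0, 0.018], [0, 0, 0], 0], [[0.022, -0.037, 0.018], [0, 0, 0], 0], [[0.022, -0.037, 0.018], [0, 0, 0], 0], [[0.022, -0.037, 0.018], [0, 0, 0], 0], [[0.022, -0.037, 0.008], [0, 0, 0], 0], [[0.022, -0.037, 0.003], [0, 0, 0], 0], [[0.022, -0.037, 0.0], [0, 0, 0], 0], [[0.022, -0.037, 0.0], [0, 0, 0], 0], [[0.022, -0.037, 0.0], [0, 0, 0], 0]])

```text
clock: 7.6
tcp_pos: [0.6096, 0.0079, 0.11]
orientation: [-3.141, -0.001, 0.001]
contact_force: [-2.0, 1.1, 4.3]
grip_width: -0.0002
```

```bash
python3 - <<'E'
from h import *
F=[]
im=[]
for n in("side","scene")*2:
    g=r.grab_frame(n); o=r.get_obs();F.append(o["contact_force"])
    c=proj(n,[[.6104,.0094,.129]])[0].round().astype(int)
    w=40;a=c[0]-w;b=c[1]-w
    g=cv2.resize(g[b:b+2*w,a:a+2*w],(400,400),interpolation=cv2.INTER_CUBIC)
    im.append((255*(g/255)**.5).astype(np.uint8))
cv2.imwrite("pics/t6.png",np.hstack(im[:2]))
print(o["clock"],o["tcp_pos"],np.mean(F,0),np.std(F,0))
E
```

```text
7.8 [0.60978733 0.00760059 0.11007628] [-2.75966773  2.25769877  4.668063  ] [0.26552634 0.39843485 0.5871369 ]
```

View pics/t6.png

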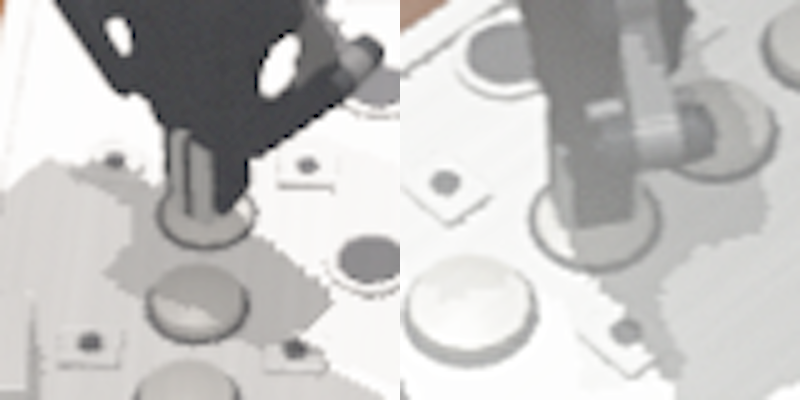

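T4 is dipped at about 4.7 N, with the tip well centred. Now T5 and T6.

Request:
arm_command(increments=[[[0, 0, 0.01], [0, 0, 0], 0], [[0, 0, 0.018], [0, 0, 0], 0], [[0.022, -0.037, 0.018], [0, 0, 0], 0], [[0.022, -0.037, 0.018], [0, 0, 0], 0], [[0.022, -0.037, 0.018], [0, 0, 0], 0], [[0.022, -0.037, 0.008], [0, 0, 0], 0], [[0.022, -0.037, 0.003], [0, 0, 0], 0], [[0.022, -0.037, 0.0], [0, 0, 0], 0], [[0.022, -0.037, 0.0], [0, 0, 0], 0], [[0.022, -0.037, 0.0], [0, 0, 0], 0]])

```text
clock: 8.8
tcp_pos: [0.6317, -0.0291, 0.1101]
orientation: [-3.141, -0.001, 0.001]
contact_force: [-1.7, 1.9, 4.9]
grip_width: 0.0001
```

Request:
arm_command(increments=[[[0, 0, 0.01], [0, 0, 0], 0], [[0, 0, 0.018], [0, 0, 0], 0], [[0.022, -0.037, 0.018], [0, 0, 0], 0], [[0.022, -0.037, 0.018], [0, 0, 0], 0], [[0.022, -0.037, 0.018], [0, 0, 0], 0], [[0.022, -0.037, 0.008], [0, 0, 0], 0], [[0.022, -0.037, 0.003], [0, 0, 0], 0], [[0.022, -0.037, 0.0], [0, 0, 0], 0], [[0.022, -0.037, 0.0], [0, 0, 0], 0], [[0.022, -0.037, 0.0], [0, 0, 0], 0]])

```text
clock: 9.8
tcp_pos: [0.6537, -0.066, 0.1101]
orientation: [-3.141, -0.001, 0.001]
contact_force: [-2.6, 1.5, 4.3]
grip_width: -0.0001
```

```bash
python3 - <<'E'
from h import *
F=[]
im=[]
for n in("side","scene")*2:
    g=r.grab_frame(n); o=r.get_obs();F.append(o["contact_force"])
    c=proj(n,[[.6544,-.0644,.129]])[0].round().astype(int)
    w=40;a=c[0]-w;b=c[1]-w
    g=cv2.resize(g[b:b+2*w,a:a+2*w],(400,400),interpolation=cv2.INTER_CUBIC)
    im.append((255*(g/255)**.5).astype(np.uint8))
cv2.imwrite("pics/t7.png",np.hstack(im[:2]))
print(o["clock"],o["tcp_pos"],np.mean(F,0),np.std(F,0))
E
```

```text
10.0 [ 0.65396956 -0.06630245  0.11014235] [-2.43386513  2.46798073  4.48327237] [0.18822113 0.13891538 0.34684014]
```

View pics/t7.png

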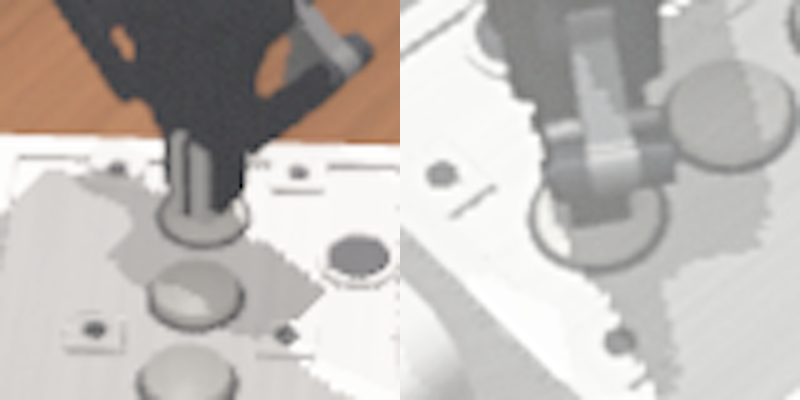

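T6 is dipped at about 4.5 N and T5 is up again. I'm lifting the hand clear.

Request:
arm_command(increments=[[[0, 0, 0.01], [0, 0, 0], 0], [[0, 0, 0.03], [0, 0, 0], 0], [[0, 0, 0.06], [0, 0, 0], 0], [[0, 0, 0.1], [0, 0, 0], 0], [[0.02, -0.03, 0.14], [0, 0, 0], 0], [[0.04, -0.06, 0.16], [0, 0, 0], 0], [[0.04, -0.06, 0.16], [0, 0, 0], 0], [[0.04, -0.06, 0.16], [0, 0, 0], 0], [[0.04, -0.06, 0.16], [0, 0, 0], 0]])

```text
clock: 10.9
tcp_pos: [0.6933, -0.1263, 0.2689]
orientation: [-3.141, -0.001, 0.003]
contact_force: [-1.1, 0.2, 0.1]
grip_width: 0.0003
```

```bash
python3 - <<'E'
from h import *
g=r.grab_frame("side"); o=r.get_obs();print(o["clock"],o["tcp_pos"],o["contact_force"])
a=g[140:350,190:430]; b=cv2.imread("pics/side0.png")[140:350,190:430]
cv2.imwrite("pics/end.png",cv2.resize(np.hstack([b,a]),(800,350),interpolation=cv2.INTER_CUBIC))
E
```

```text
10.95 [ 0.69318624 -0.12581836  0.26872539] [ 0.52326524  0.437587   -0.28294781]
```

View pics/end.png

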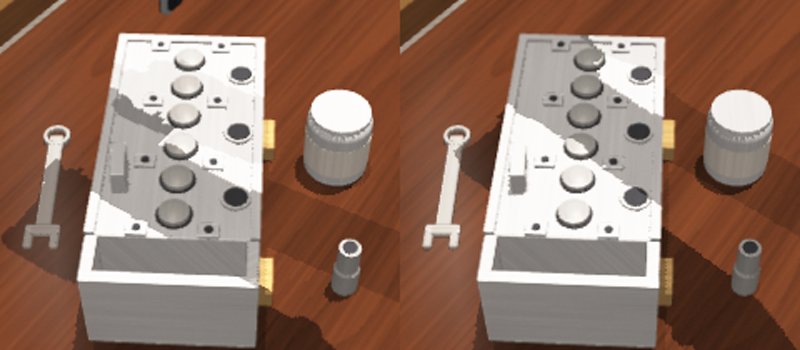

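The before and after pictures match: all six tappets are up, and the cap, socket, tin and spanner haven't moved. Handing in.

```bash
python3 -c "
from bench import r
print(r.hand_in())"
```

```text
the job is handed in; nothing more can be done
None
```

I pressed all six tappets in order from the chain end with the closed fingertips, lifted the hand clear and handed the job in at about 11 s. No verdict was reported.

- **Force:** each press read about 4 to 6 N, well under the 30 N limit. By the spring figures that is roughly a 3–5 mm dip. On tappets 2, 3, 4 and 6 I also saw 2–4 N sideways, from slight slip on the crown.
- **Dips:** the pictures show tappets 2, 4 and 6 visibly down during their presses. For 1, 3 and 5 I have only the force reading.
- **Final check:** the last side picture shows all six tappets up, and the cap, socket, tin and spanner where they were at the start. The hand is clear and the force reading is near zero.
- **Disagreement:** the fingertips were about 30 mm higher than the stated "17 mm ahead of the TCP". Both cameras showed this and the touch contact confirmed it. I went by what I saw and felt, and came down in small steps.

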